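# Two-key reset on the flashing station

## Task

On the repair bench, push the clear sliding guard of the flashing station fully back with a fingertip so that its two round keys are uncovered, and leave it open. Then press both round keys all the way down together, one fingertip on each, keep both down for at least two seconds without a break, and let go so that both spring back up. Do not press one round key without the other, leave the look-alike power unit's two square keys alone, and do not pick up or shift the torch, the phone or the roll of tape.

Things in the scene. Friction and masses are not known exactly. Their poses are not given: they have to be found in the camera images.
- station: Flashing station, fixed: 180 x 180 mm grey box, flat top deck 45 mm up; origin centre of underside, x from front (robot side) to back, y left, z up. Stands left or right of the robot, turned up to 0.4 rad. Two round keys on the deck at x -20, y +30 and -30 mm, under a clear sliding guard. Rails 28 mm above the deck run along its left and right edges, 150 mm apart inside.
- guard_bar (a point): Middle of the front (robot-side) face of the guard's upright aluminium push bar: 110 mm wide along station y, 6 mm thick, from 22 to 44 mm above the deck; this point is 33 mm above the deck and, guard at 0, at station x -51 mm. The deck in front is bare. Behind the bar: clear level plate 60 x 150 mm, 3 mm thick, underside 22 mm above the deck. Moves with the guard.
- guard (a joint): Guard slide, m: 0 = fully forward, over the keys; 0.06 = fully back, keys open (60 mm along the station's +x, away from its front; the start is between 0 and 12 mm). Rubs with about 1.5 N, no spring, stays where it is left. Pushed fully back, the front face of the bar stands 29 mm behind the key centres.
- key_left_top (a point): Centre of the top face of the station's left (+y) round key: black, 22 mm across, top 14 mm above the deck (59 mm above the bench) when up. The keys' centres are 60 mm apart; nothing stands between them.
- key_right_top (a point): The same for the right (-y) round key.
- key_left (a joint): How far the left round key is pressed, m: 0 up, 0.006 fully down. It springs back; it begins to move at about 1.2 N and is fully down at about 4 N, so both together take about 8 N.
- key_right (a joint): The same for the right round key.
- psu: The power unit, a look-alike to be left alone, fixed to the bench: 180 x 180 mm grey box, flat top deck 45 mm up; origin centre of underside, x from front (robot side) to back, y left, z up. It has two square 20 mm black keys instead of round ones, and no guard or rails; the roll of tape lies on its deck.
- psu_key_left (a joint): How far the power unit's left square key is pressed, m: 0 up, 0.006 down.
- psu_key_right (a joint): The same for its right square key.
- torch_mid (a point): Centre of a loose standing torch, aluminium, 44 mm across at the head, 120 mm tall, on the bench between the two units.
- phone_mid (a point): Centre of a loose phone lying flat on the bench, 150 x 72 x 9 mm, between the robot and the torch.
- tape_mid (a point): Centre of a loose roll of tape lying flat on the power unit, 90 mm across, 30 mm high.

How it is judged:
On the way, in this order (a step that is already met when the one before it is completed fails the run):
1. the guard is pushed back to within 8 mm of its stop (value of joint guard above 0.052 m), for 0.2 s.
2. both round keys are held more than 4 mm down together by the fingers for 2 s, guard open (value of joint each of key_left, key_right above 0.004 m and value of joint guard above 0.052 m and contact force between the fingers and station above 2 N), for 2 s.
At the end, for the whole second after the job is handed in: The guard is within 8 mm of fully back, all keys are up again (less than 1 mm down), and the torch, phone and tape lie within 20 mm of where they started (value of joint guard above 0.052 m and value of joint each of key_left, key_right, psu_key_left, psu_key_right below 0.001 m and not (distance of torch_mid from where it was at the start of the episode above 0.02 m) and not (distance of phone_mid from where it was at the start of the episode above 0.02 m) and not (distance of tape_mid from where it was at the start of the episode above 0.02 m)); the robot touches nothing.
It fails at once if one round key is pressed more than 4 mm while the other is still up (under 0.8 mm) ((value of joint key_left above 0.004 m and value of joint key_right below 0.0008 m) or (value of joint key_right above 0.004 m and value of joint key_left below 0.0008 m)).
It fails at once if a square key of the power unit is pressed more than 2 mm (value of joint any of psu_key_left, psu_key_right above 0.002 m).
It fails at once if the torch, phone or tape is lifted or shifted more than 20 mm (distance of any of torch_mid, phone_mid, tape_mid from where it was at the start of the episode above 0.02 m).
It also fails if it takes over 45 s, if anything falls off the work surface, if the arm or the gripper's body presses on something with over 40 N, if the wrist force passes 120 N, or if a joint passes its speed limit or range.

## Robot

A 6-joint arm with a two-finger parallel gripper is mounted at the origin on the work surface. World frame = base frame: x ahead of the robot, y to its left, z up, the work surface at z = 0. Lengths are in m, angles in rad, forces in N, time in s.
With the tool pointing down it reaches from about 0.4 to 0.925 m from the base axis. Payload 3.4 kg.
Tool frame: the origin (TCP) lies between the finger pads; the fingertips stand 17 mm ahead of it and the grasp point (between the pads) lies 2 mm behind it; x points along the fingers, y is the direction in which the jaws open and shut, and the axes are right-handed (so a half turn about x gives the same grasp; the last joint's range is limited). The gripper opens to 85 mm and grips with 20 to 120 N. Pads are 22 mm wide; open, the fingers measure 114 mm over their backs; the gripper's body (76 mm by 85 mm) begins 54 mm behind the grasp point. The pads swing forward as they close: fully open they stand 13 mm farther back than shut.
Start: joints at [1.165, 0.307, 1.506, -0, 1.328, -0.073], TCP at [0.188, 0.543, 0.248] pointing down, gripper open.
Joint ranges: [-3.12, 3.12], [-1.05, 2.28], [0.14, 2.33], [-1.42, 4.57], [0.1, 2.73], [-2.68, 2.68]. Speed limits (rad/s): [2.57, 2.57, 3.14, 3.14, 3.14, 3.14].

## Interface

Orientations are given as a unit quaternion [x, y, z, w].
In Python, from bench import r, imaging gives the robot as it stands.
- The arm moves only by the tool play_rows, never from a script. Its argument "series" is a list of rows, each a list of 3 entries, a list of its own where there are three numbers: the turn, a rotation vector about the world's x, y, z in degrees, then the shift along the world's x, y, z in mm, then the closure, from -1 (fully open) to 1 (shut). In form: [[[rx, ry, rz], [dx, dy, dz], jaw], ...]. A call has 1 to 8 rows; each row is the pose to reach, as a shift and turn from the pose commanded when the call began; what a row does not reach only later rows make up. A row lasts 1/10 s, in which the tool goes at most 50 mm and 8.59 degrees, less where a joint would pass 70% of its speed; a pose out of reach is approached as far as the arm can. A call with a gripper value outside its range is refused whole. The fingers move at their own pace and stop on an object; "squeeze" is the grip in N (left out, the last holds). Time passes only in rows, so rows that repeat a pose let the fingers close. It gives the time, the measured TCP pose, the force and the opening at its end, in the units of the state.
- r.observe(): the state, without advancing time (a new reading comes with each control period).
- imaging.grab_frame(name): name is "side" or "top" or "wrist"; returns a dict with "image" (400x640x3 uint8, red, green, blue), "camera_matrix" (3x3 intrinsics, pixels), "extrinsics" (4x4, takes a point from world to camera coordinates); the wrist camera has in their place "tool_from_camera" (4x4, takes a point from camera to tool coordinates, whose origin is the TCP and whose axes are the tool frame's). Camera axes: x right, y down, z forward; pixel columns grow to the right and rows downward; lengths in m; the calibration is good to about 2 mm. A picture is of the moment at which its call begins: read the wrist's pose just before it. There is no depth.
- r.close_job(): hands the job in, once; it reports no verdict.
The state is a dict: "time": time; "qpos": joint angles; "dq": joint speeds; "joint_efforts": joint torques, N m; "tool_pos": TCP position; "eef_rot": TCP orientation; "ft_force": force on the tool from outside, world axes, zero at the start; "moment": the same for the moment, N m; "width": finger opening in m.
Only numpy, scipy, OpenCV 4.12 (cv2) and the standard library are available. Lean on these libraries where they do the work, as an engineer would, in place of code of your own. Each camera call takes 0.05 s, during which the arm holds its last target.

## Working session

There is one attempt and no reset: what is moved stays moved. The work goes in short steps, Python scripts to look and compute and a tool call to move; the robot and the scene stay as the last step left them, time stands still between calls to the robot, and variables do not carry over. Pictures are saved under pics/ and viewed, and the job is handed in when it is done.

Besides the shell and the picture viewer there is one more tool, called after "Request:" as name(argument=value, ...), one argument or row to a line, values as JSON. play_rows: Moves the arm, as the interface text tells. Its arguments: {"type":"object","properties":{"series":{"type":"array"},"squeeze":{"type":"number"}},"required":["series"]}

```bash
mkdir -p pics; python3 - <<'E'
from bench import r, imaging
import cv2
s=r.observe()
print({k:(s[k]) for k in s})
for n in ["top","side","wrist"]:
    f=imaging.grab_frame(n); cv2.imwrite(f"pics/{n}0.png",f["image"][:,:,::-1])
    print(n,{k:v.tolist() for k,v in f.items() if k!="image"})
E
```

```text
{'time': 0.0, 'qpos': array([ 1.16450364e+00,  3.07590589e-01,  1.50768455e+00, -1.58463427e-05,
        1.32838415e+00, -7.35136131e-02]), 'dq': array([ 0.00201541,  0.00052822, -0.00041322, -0.00195829, -0.00123833,
       -0.00073214]), 'joint_efforts': array([ 5.86197784e-04, -4.57557678e+01, -2.51917005e+01, -1.73834710e-04,
        1.32202930e-02,  1.45697948e-05]), 'tool_pos': array([0.18760851, 0.54283079, 0.24736671]), 'eef_rot': array([ 0.1164006 ,  0.69750923, -0.11782267,  0.69717257]), 'ft_force': array([0.42072508, 0.61412651, 0.05263249]), 'moment': array([-0.01685534, -0.02745297,  0.00117793]), 'width': 0.08520476541382851}
top {'camera_matrix': [[410.301351842975, 0.0, 322.72032066662564], [0.0, 410.301351842975, 195.67377348473622], [0.0, 0.0, 1.0]], 'extrinsics': [[-0.02319206506832041, -0.9994014315149639, -0.025669180035751027, 0.03304820914056921], [-0.9913899296837532, 0.0263008165297604, -0.12827421553652496, 0.5294045955608999], [0.1288725550282517, 0.022473222637371972, -0.9914064851637705, 0.9399167784999917], [0.0, 0.0, 0.0, 1.0]]}
side {'camera_matrix': 
[... 152 characters left out ...]
474274719517219, -0.00819872008218408, -0.38739979428306126], [-0.459005420614746, -0.5312750331111242, -0.7120820620118542, 0.28381816116900005], [0.4566657139473727, 0.5464288679736609, -0.7020483729416084, 1.0351268454890994], [0.0, 0.0, 0.0, 1.0]]}
wrist {'camera_matrix': [[281.1718248356737, 0.0, 314.26858009051966], [0.0, 281.1718248356737, 199.58970826101182], [0.0, 0.0, 1.0]], 'tool_from_camera': [[-0.0006161685010602951, -0.315503952375034, 0.9489240624897806, -0.12539522964201266], [0.9999997619537618, -0.000489072996936018, 0.00048672376337332657, -0.0006285048471134091], [0.00031052986404742414, 0.9489241365058296, 0.3155041786218806, -0.08243886926119674], [0.0, 0.0, 0.0, 1.0]]}
```

View pics/top0.png

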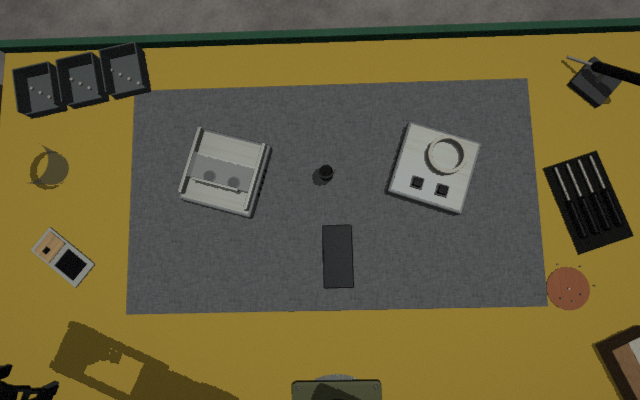

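View pics/side0.png

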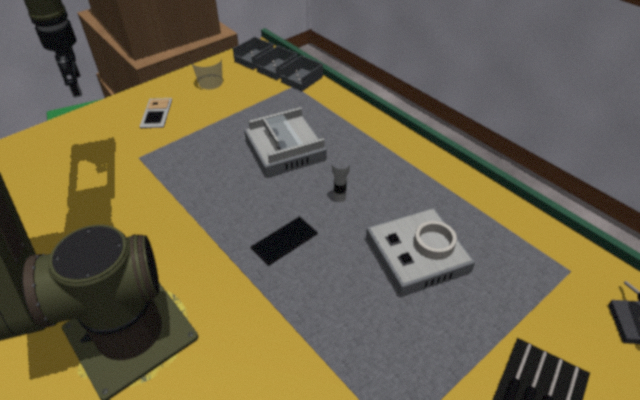

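View pics/wrist0.png

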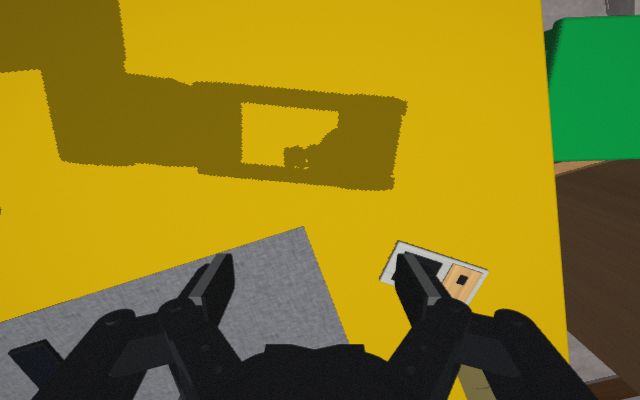

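The top view shows the station (with rails, clear plate and two round keys near (209,177) and (235,183)) on the left. The PSU with square keys and tape is on the right at (435,168), the torch at (325,173) and the phone at (338,256). I'll zoom in on the station.

```bash
python3 - <<'E'
import cv2
a=cv2.imread("pics/top0.png")[115:230,165:285]
cv2.imwrite("pics/topz.png",cv2.resize(a,None,fx=5,fy=5,interpolation=cv2.INTER_CUBIC))
a=cv2.imread("pics/side0.png")[95:185,235:335]
cv2.imwrite("pics/sidez.png",cv2.resize(a,None,fx=6,fy=6,interpolation=cv2.INTER_CUBIC))
E
```

```text
(no output)
```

View pics/topz.png

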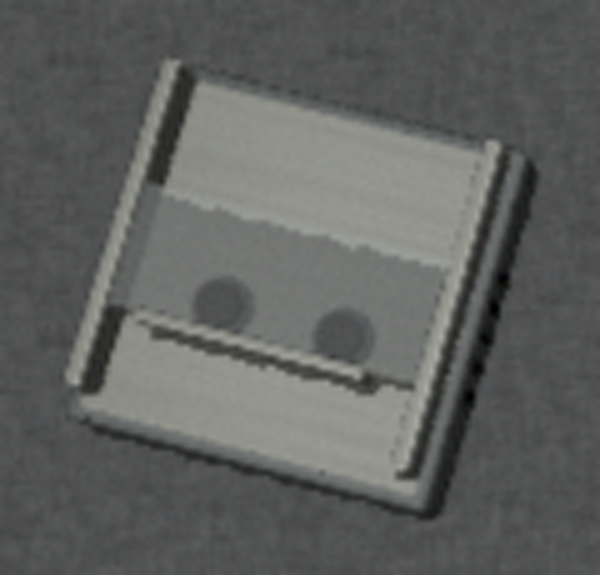

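View pics/sidez.png

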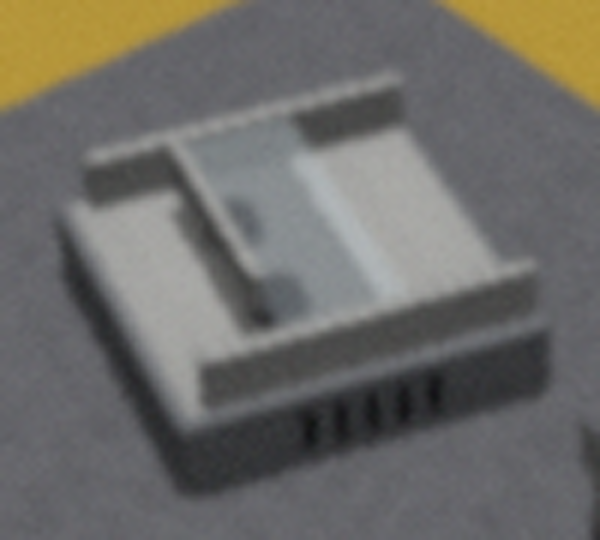

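The zoomed top view shows the left key at zoom (222,305), the right key at (344,335), and the bar's top running from (135,315) to (370,375). The rails' top ends are at (75,380), (175,62), (493,142) and (405,472).

```bash
cat > h.py <<'E'
import numpy as np
from bench import r, imaging
from scipy.spatial.transform import Rotation as R
def ray(f,px,z,pose=None):
    K=f["camera_matrix"]; d=np.linalg.inv(K)@np.array([px[0],px[1],1.])
    if "extrinsics" in f:
        E=np.array(f["extrinsics"]); Rt=E[:3,:3].T; o=-Rt@E[:3,3]; d=Rt@d
    else:
        T=np.array(f["tool_from_camera"]); p,q=pose; A=R.from_quat(q).as_matrix()
        o=A@T[:3,3]+p; d=A@T[:3,:3]@d
    return o+d*(z-o[2])/d[2]
def proj(f,P,pose=None):
    K=np.array(f["camera_matrix"])
    if "extrinsics" in f:
        E=np.array(f["extrinsics"]); c=E[:3,:3]@P+E[:3,3]
    else:
        T=np.array(f["tool_from_camera"]); p,q=pose; A=R.from_quat(q).as_matrix()
        c=T[:3,:3].T@(A.T@(P-p)-T[:3,3])
    u=K@c; return u[:2]/u[2]
E
python3 - <<'E'
from h import *
f=imaging.grab_frame("top")
z=lambda x,y:((x+.5)/5-.5+165,(y+.5)/5-.5+115)
for n,p,h in [("kl",(222,305),.059),("kr",(344,335),.059),("railLf",(75,380),.073),("railLb",(175,62),.073),("railRb",(493,142),.073),("railRf",(405,472),.073),("barL",(135,315),.089),("barR",(370,375),.089)]:
    print(n,ray(f,z(*p),h).round(4))
kl=ray(f,z(222,305),.059);kr=ray(f,z(344,335),.059)
d=kl-kr; print(np.linalg.norm(d), np.degrees(np.arctan2(-d[0],d[1])))
f2=imaging.grab_frame("side")
for P in (kl,kr): print(proj(f2,P), (proj(f2,P)-[235,95])*6)
s=r.observe();print(R.from_quat(s["eef_rot"]).as_matrix().round(3))
E
```

```text
kl [0.5814 0.2851 0.059 ]
kr [0.5656 0.2274 0.059 ]
railLf [0.5456 0.3486 0.073 ]
railLb [0.6954 0.3045 0.073 ]
railRb [0.6523 0.1547 0.073 ]
railRf [0.4991 0.1957 0.073 ]
barL [0.5723 0.3157 0.089 ]
barR [0.5418 0.2082 0.089 ]
0.059785775056280833 -15.369656325890213
[273.10873263 130.08958853] [228.65239578 210.5375312 ]
[281.10962266 142.27831198] [276.65773593 283.66987186]
[[-0.     0.327  0.945]
 [-0.001  0.945 -0.327]
 [-1.    -0.001 -0.   ]]
```

Request:
play_rows(
  series=[
    [[0, 0, 1], [15, -12, 0], -0.5],
    [[0, 0, 2], [45, -37, 0], 0],
    [[0, 0, 3], [85, -70, 0], 0],
    [[0, 0, 3.6], [125, -102, 0], 0],
    [[0, 0, 3.6], [165, -135, 0], 0],
    [[0, 0, 3.6], [200, -164, 0], 0],
    [[0, 0, 3.6], [220, -180, 0], 0],
    [[0, 0, 3.6], [230, -188, 0], 0],
  ],
  squeeze=20,
)

```text
time: 1.05
tool_pos: [0.4198, 0.3537, 0.2482]
eef_rot: [0.096, 0.7, -0.096, 0.701]
ft_force: [0.4, 0.9, -0.6]
width: 0.0426
```

Request:
play_rows(
  series=[
    [[0, 0, 0], [15, -12, -5], -0.08],
    [[0, 0, 0], [40, -32, -15], -0.08],
    [[0, 0, 0], [70, -57, -30], -0.08],
    [[0, 0, 0], [90, -74, -40], -0.08],
    [[0, 0, 0], [100, -82, -48], -0.08],
    [[0, 0, 0], [103, -84, -48], -0.08],
    [[0, 0, 0], [103, -84, -48], -0.08],
  ],
)

```text
time: 1.75
tool_pos: [0.5204, 0.2721, 0.2002]
eef_rot: [0.095, 0.701, -0.095, 0.7]
ft_force: [0.0, 0.7, -0.5]
width: 0.046
```

```bash
python3 - <<'E'
from h import *
import cv2
s=r.observe();print(s["tool_pos"],s["width"],R.from_quat(s["eef_rot"]).as_matrix().round(3))
for n in ["wrist","top","side"]:
    f=imaging.grab_frame(n); cv2.imwrite(f"pics/{n}1.png",f["image"][:,:,::-1])
a=cv2.imread("pics/side1.png")[70:190,215:355]
cv2.imwrite("pics/side1z.png",cv2.resize(a,None,fx=5,fy=5,interpolation=cv2.INTER_CUBIC))
E
```

```text
[0.52039136 0.27209256 0.20024562] 0.04601969144052786 [[-0.001  0.267  0.964]
 [ 0.     0.964 -0.267]
 [-1.     0.    -0.001]]
```

View pics/wrist1.png

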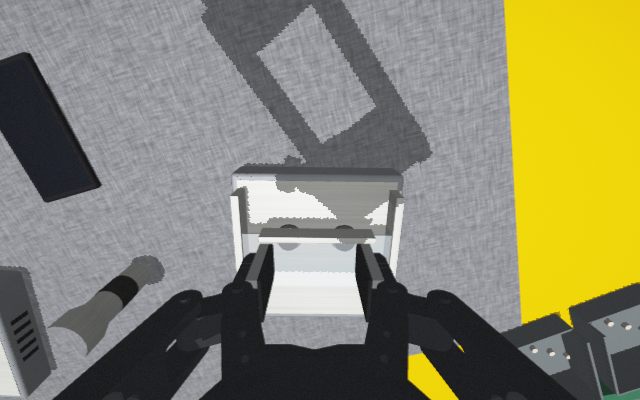

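View pics/side1z.png

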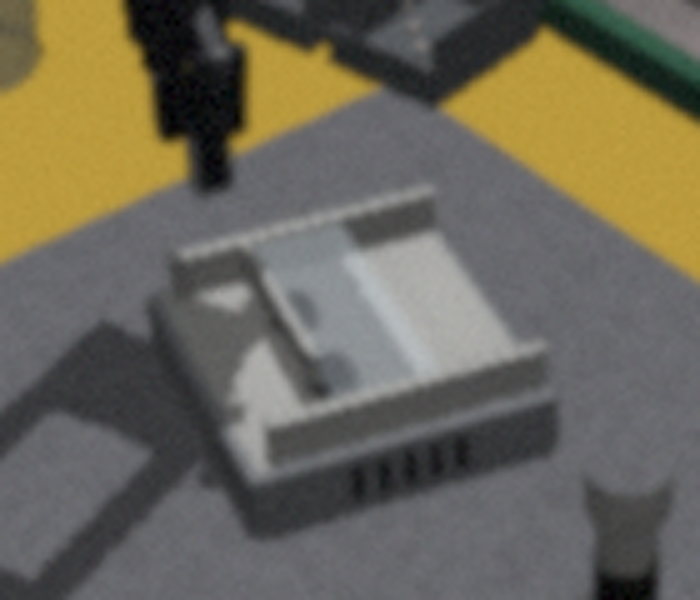

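The wrist view is aligned with the station. The rails are at columns 238 and 397, the bar at rows 229–243, and the keys peek out at about (289,228) and (345,228). In the side view, a fingertip's lower edge is near px (257,107).

```bash
python3 - <<'E'
from h import *
import cv2
s=r.observe();pose=(s["tool_pos"],s["eef_rot"])
f=imaging.grab_frame("wrist"); g=imaging.grab_frame("side")
ex=np.array([.9636,-.2672,0]);ey=np.array([.2672,.9636,0]); m=np.array([.5735,.2563,0])
Z=np.array([0,0,1.])
for y in(.03,-.03): print("key",y,proj(f,m+y*ey+.059*Z,pose), "front edge", proj(f,m+y*ey-.011*ex+.059*Z,pose))
for px in [(240,192),(397,192),(233,176),(402,176)]:
    P=ray(f,px,.073 if px[1]>180 else .045,pose)-m; print("pt",px,P@ex,P@ey)
for px in [(260,229),(375,229),(260,243),(375,243)]:
    P=ray(f,px,.089 if px[1]>240 else .067,pose)-m; print("bar",px,P@ex,P@ey)
for a in (5,10,17,25):
  for y in (.03,-.03):
    P=np.array(s["tool_pos"])+y*ey-a/1000*Z; q=proj(g,P); print(a,y,(q-[215,70])*5)
a=cv2.imread("pics/wrist1.png")[150:330,210:430]
cv2.imwrite("pics/wrist1z.png",cv2.resize(a,None,fx=3.5,fy=3.2,interpolation=cv2.INTER_CUBIC))
E
```

```text
key 0.03 [341.44090308 243.89092036] front edge [341.77871135 234.43074918]
key -0.03 [284.70832595 243.85042953] front edge [284.37575247 234.3859651 ]
pt (240, 192) -0.06146091013326654 -0.0687336404793229
pt (397, 192) -0.061627304899091025 0.07903923567619639
pt (233, 176) -0.07009969302570965 -0.08217229417033467
pt (402, 176) -0.07031131468822249 0.09121842884608809
bar (260, 229) -0.02074817903930072 -0.05342917982872691
bar (375, 229) -0.02085165594185763 0.062400783432554334
bar (260, 243) -0.016387574105034882 -0.04969460026053623
bar (375, 243) -0.016473828484728947 0.05816173014493966
5 0.03 [168.70863896 114.18270294]
5 -0.03 [208.39962252 175.08447198]
10 0.03 [169.73807178 122.44251834]
10 -0.03 [209.35077378 183.42917205]
17 0.03 [171.17002271 133.932001  ]
17 -0.03 [210.67357292 195.03443674]
25 0.03 [172.79345755 146.95788472]
25 -0.03 [212.17289218 208.18835872]
```

View pics/wrist1z.png

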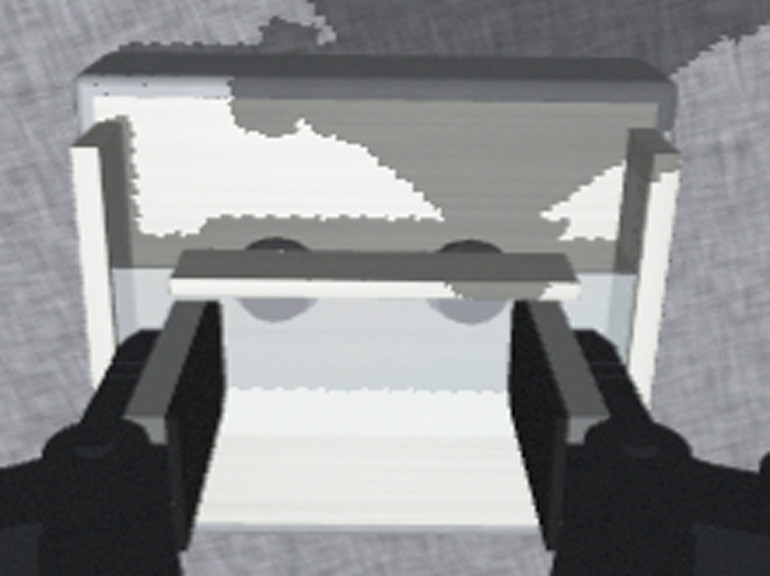

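Request:
play_rows(
  series=[
    [[0, 0, 0], [0, 1, -15], -0.08],
    [[0, 0, 0], [0, 1, -45], -0.08],
    [[0, 0, 0], [0, 1, -80], -0.08],
    [[0, 0, 0], [0, 1, -103], -0.08],
    [[0, 0, 0], [0, 1, -112], -0.08],
    [[0, 0, 0], [0, 1, -112], -0.08],
  ],
)

```text
time: 2.6
tool_pos: [0.5199, 0.2725, 0.0874]
eef_rot: [0.095, 0.701, -0.095, 0.7]
ft_force: [0.1, -0.0, 0.6]
width: 0.046
```

```bash
python3 - <<'E'
from h import *
import cv2
s=r.observe();print(s["tool_pos"],s["ft_force"])
f=imaging.grab_frame("side")
a=f["image"][70:190,215:355,::-1]
cv2.imwrite("pics/side2z.png",cv2.resize(a,None,fx=5,fy=5,interpolation=cv2.INTER_CUBIC))
E
```

```text
[0.51985002 0.27254353 0.08740385] [ 0.06983252 -0.03899324  0.59490052]
```

View pics/side2z.png

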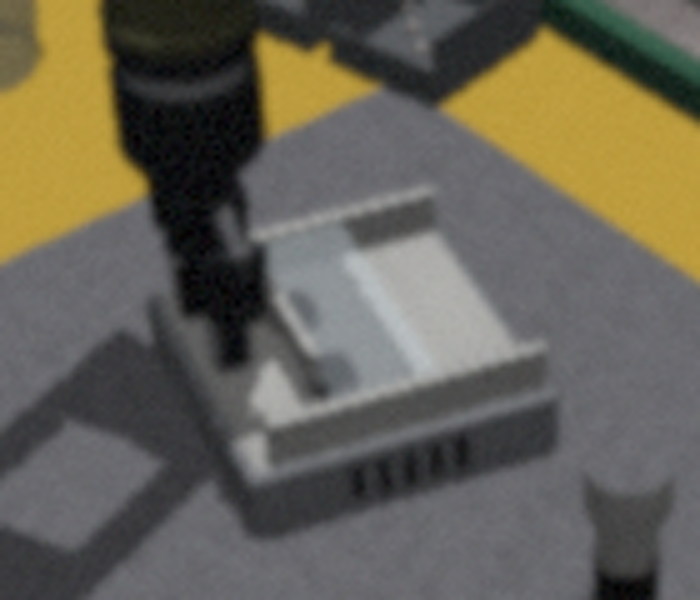

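The fingertips are in front of the bar at mid-bar height, and nothing is touching. Next I push along station +x.

Request:
play_rows(
  series=[
    [[0, 0, 0], [10, -2.7, 0], -0.08],
    [[0, 0, 0], [20, -5.3, 0], -0.08],
    [[0, 0, 0], [29, -8, 0], -0.08],
    [[0, 0, 0], [38.5, -10.7, 0], -0.08],
    [[0, 0, 0], [48, -13.4, 0], -0.08],
    [[0, 0, 0], [58, -16, 0], -0.08],
    [[0, 0, 0], [65, -18, 0], -0.08],
    [[0, 0, 0], [67.5, -18.7, 0], -0.08],
  ],
)

```text
time: 3.45
tool_pos: [0.5894, 0.2532, 0.0881]
eef_rot: [0.095, 0.701, -0.095, 0.701]
ft_force: [-2.1, -0.3, 1.0]
width: 0.046
```

Request:
play_rows(
  series=[
    [[0, 0, 0], [1, -0.3, 0], -0.08],
    [[0, 0, 0], [2, -0.6, 0], -0.08],
    [[0, 0, 0], [2, -0.6, 0], -0.08],
  ],
)

```text
time: 3.75
tool_pos: [0.5901, 0.2531, 0.0881]
eef_rot: [0.095, 0.701, -0.095, 0.701]
ft_force: [-0.1, 0.4, -0.3]
width: 0.0463
```

```bash
python3 - <<'E'
from h import *
import cv2
s=r.observe();print(s["tool_pos"],s["ft_force"],s["width"])
f=imaging.grab_frame("side")
a=f["image"][70:190,215:355,::-1]
cv2.imwrite("pics/side3z.png",cv2.resize(a,None,fx=5,fy=5,interpolation=cv2.INTER_CUBIC))
E
```

```text
[0.59008711 0.25307856 0.08811275] [-0.10447641  0.44669032 -0.34932609] 0.04629110446389048
```

View pics/side3z.png

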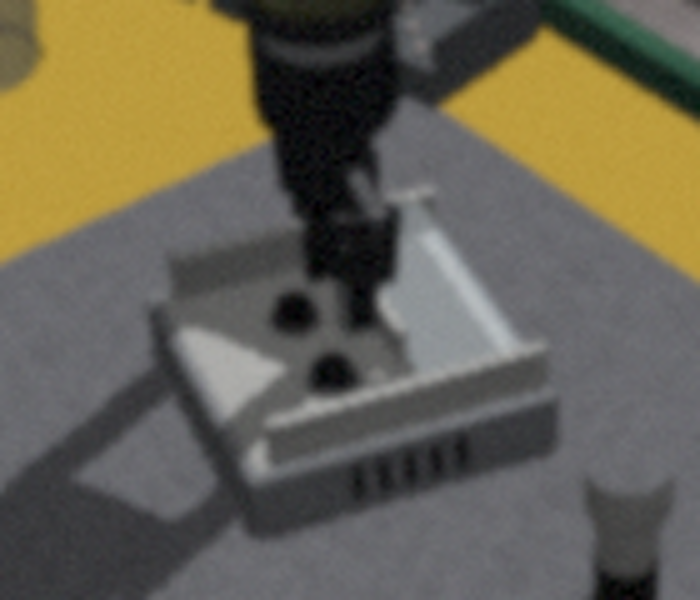

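Both keys are uncovered, at zoom (293,312) and (333,373), but there is no stop force yet. I'll creep on.

Request:
play_rows(
  series=[
    [[0, 0, 0], [1, -0.3, 0], -0.08],
    [[0, 0, 0], [2, -0.6, 0], -0.08],
    [[0, 0, 0], [3, -0.8, 0], -0.08],
    [[0, 0, 0], [3, -0.8, 0], -0.08],
  ],
)

```text
time: 4.2
tool_pos: [0.5904, 0.253, 0.0881]
eef_rot: [0.095, 0.703, -0.095, 0.699]
ft_force: [-8.0, 2.0, 3.7]
width: 0.046
```

Request:
play_rows(
  series=[
    [[0, 0, 0], [-6, 1.7, 0], -0.08],
    [[0, 0, 0], [-14, 3.9, 3], -0.08],
    [[0, 0, 0], [-20, 5.6, 10], -0.08],
    [[0, 0, 0], [-20, 5.6, 15], -0.08],
    [[0, 0, 0], [-20, 5.6, 15], -0.08],
  ],
)

```text
time: 4.7
tool_pos: [0.5744, 0.2584, 0.1049]
eef_rot: [0.095, 0.7, -0.095, 0.702]
ft_force: [0.2, 0.0, -0.1]
width: 0.0461
```

```bash
python3 - <<'E'
from h import *
import cv2
s=r.observe();print(s["tool_pos"],s["ft_force"],s["width"]);pose=(s["tool_pos"],s["eef_rot"])
ex=np.array([.9636,-.2672,0]);ey=np.array([.2672,.9636,0]); m=np.array([.5735,.2563,0])
print((s["tool_pos"]-m)@ex,(s["tool_pos"]-m)@ey)
f=imaging.grab_frame("wrist");cv2.imwrite("pics/wrist4.png",f["image"][:,:,::-1])
for y in(.03,-.03): print(proj(f,m+y*ey+np.array([0,0,.059]),pose))
f=imaging.grab_frame("side")
a=f["image"][70:190,215:355,::-1]
cv2.imwrite("pics/side4z.png",cv2.resize(a,None,fx=5,fy=5,interpolation=cv2.INTER_CUBIC))
E
```

```text
[0.57440537 0.25844831 0.10487541] [ 0.16014437  0.02036909 -0.09678943] 0.04614398747948984
0.0002983880171650204 0.002312030348207185
[356.15057307 235.10471183]
[266.61096885 235.14068756]
```

View pics/side4z.png

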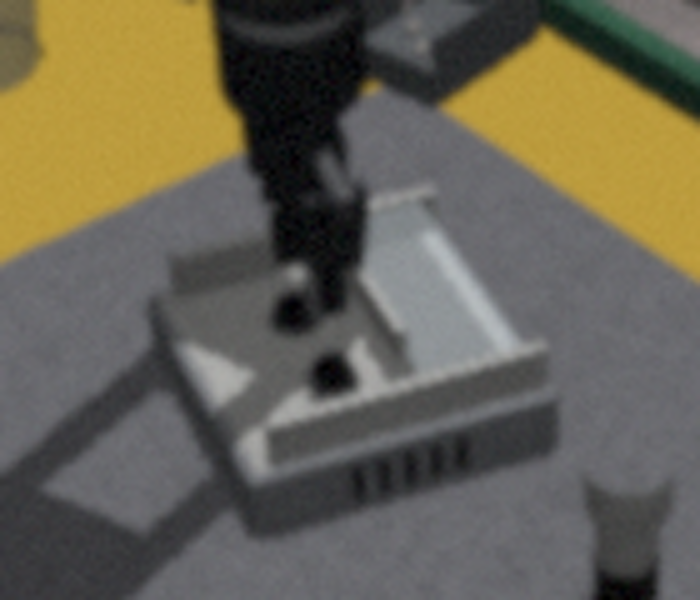

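View pics/wrist4.png

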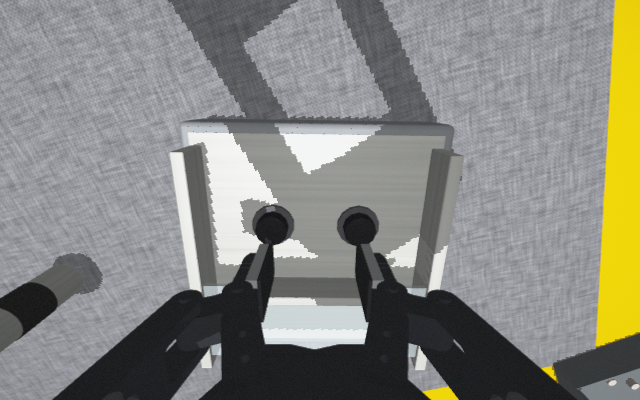

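```bash
python3 - <<'E'
import cv2
a=cv2.imread("pics/wrist4.png")[190:290,230:400]
cv2.imwrite("pics/wrist4z.png",cv2.resize(a,None,fx=4.5,fy=4.5,interpolation=cv2.INTER_CUBIC))
E
```

```text
(no output)
```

View pics/wrist4z.png

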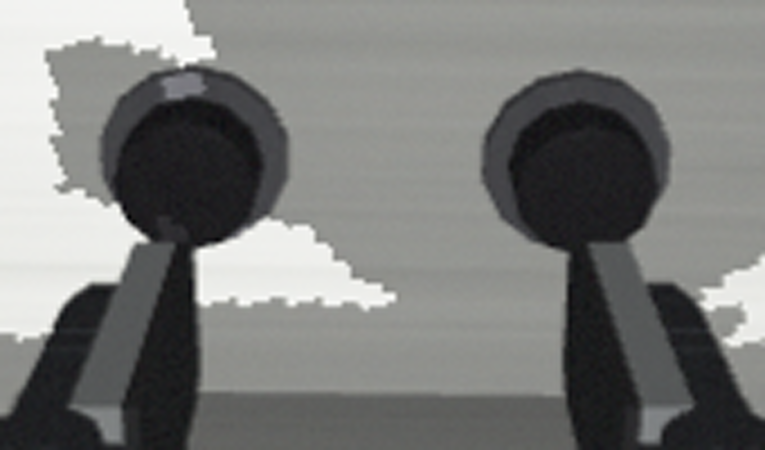

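Zoomed in, the key tops are at about (272,231) and (360,231), centred between the fingers and about 2 mm toward the robot from my estimate. I'll open the fingers slightly to centre the tips on the keys, shift back 1.5 mm and descend.

Request:
play_rows(
  series=[
    [[0, 0, 0], [-1.5, 0.4, -3], -0.18],
    [[0, 0, 0], [-1.5, 0.4, -10], -0.18],
    [[0, 0, 0], [-1.5, 0.4, -19], -0.18],
    [[0, 0, 0], [-1.5, 0.4, -25], -0.18],
    [[0, 0, 0], [-1.5, 0.4, -29], -0.18],
    [[0, 0, 0], [-1.5, 0.4, -29], -0.18],
  ],
)

```text
time: 5.4
tool_pos: [0.5713, 0.2581, 0.0733]
eef_rot: [0.095, 0.701, -0.095, 0.7]
ft_force: [-0.2, -0.4, -0.3]
width: 0.0502
```

```bash
python3 - <<'E'
from h import *
import cv2
s=r.observe();print(s["tool_pos"],s["ft_force"],s["width"])
f=imaging.grab_frame("wrist");cv2.imwrite("pics/wrist5.png",cv2.resize(f["image"][180:300,220:410,::-1],None,fx=4,fy=4,interpolation=cv2.INTER_CUBIC))
f=imaging.grab_frame("side")
a=f["image"][95:165,235:315,::-1]
cv2.imwrite("pics/side5z.png",cv2.resize(a,None,fx=7,fy=7,interpolation=cv2.INTER_CUBIC))
E
```

```text
[0.57131835 0.25811295 0.07328953] [-0.2403946  -0.40049243 -0.27846345] 0.05015195264852036
```

View pics/side5z.png

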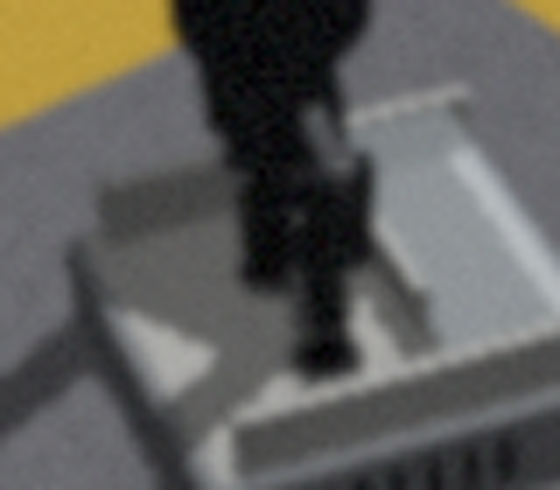

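View pics/wrist5.png

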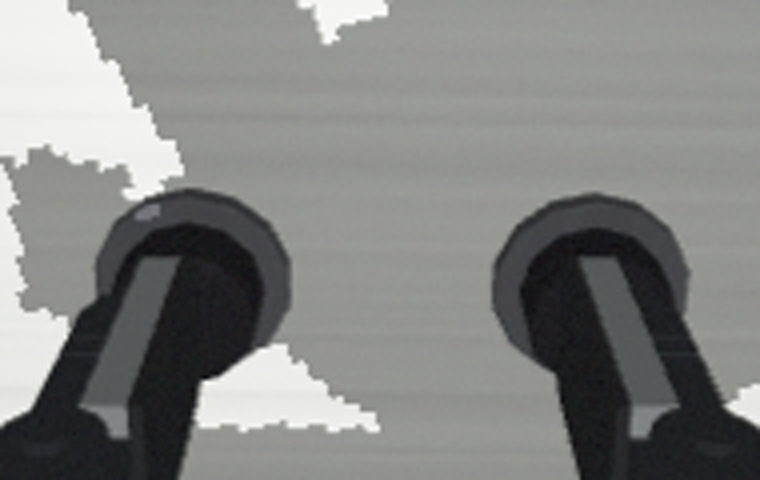

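Both fingertips hover over the keys. The left tip is about 4 mm outward of centre and the right about 1 mm, so I shift +1.5 mm in y, narrow a little and press.

Request:
play_rows(
  series=[
    [[0, 0, 0], [0.4, 1.5, 0], -0.12],
    [[0, 0, 0], [0.4, 1.5, 0], -0.12],
    [[0, 0, 0], [0.4, 1.5, -1], -0.12],
    [[0, 0, 0], [0.4, 1.5, -2], -0.12],
    [[0, 0, 0], [0.4, 1.5, -3], -0.12],
    [[0, 0, 0], [0.4, 1.5, -4], -0.12],
    [[0, 0, 0], [0.4, 1.5, -4], -0.12],
  ],
)

```text
time: 6.2
tool_pos: [0.5725, 0.26, 0.0707]
eef_rot: [0.095, 0.7, -0.095, 0.701]
ft_force: [0.2, -0.2, 4.4]
width: 0.0475
```

Request:
play_rows(
  series=[
    [[0, 0, 0], [0, 0, -1], -0.12],
    [[0, 0, 0], [0, 0, -2], -0.12],
    [[0, 0, 0], [0, 0, -3], -0.12],
    [[0, 0, 0], [0, 0, -4], -0.12],
    [[0, 0, 0], [0, 0, -4], -0.12],
  ],
)

```text
time: 6.7
tool_pos: [0.5725, 0.26, 0.0674]
eef_rot: [0.095, 0.7, -0.095, 0.701]
ft_force: [-1.6, -0.2, 9.9]
width: 0.0476
```

Request:
play_rows(
  series=[
    [[0, 0, 0], [0, 0, -1], -0.12],
    [[0, 0, 0], [0, 0, -2], -0.12],
    [[0, 0, 0], [0, 0, -2], -0.12],
    [[0, 0, 0], [0, 0, -2], -0.12],
  ],
)

```text
time: 7.1
tool_pos: [0.5726, 0.26, 0.0672]
eef_rot: [0.095, 0.7, -0.095, 0.701]
ft_force: [-4.1, -0.2, 19.6]
width: 0.0479
```

```bash
python3 - <<'E'
from h import *
import cv2
s=r.observe();print(s["tool_pos"],s["ft_force"],s["moment"],s["width"])
f=imaging.grab_frame("wrist");cv2.imwrite("pics/wrist6.png",cv2.resize(f["image"][180:300,220:410,::-1],None,fx=4,fy=4,interpolation=cv2.INTER_CUBIC))
E
```

```text
[0.57258782 0.2600194  0.06720345] [-4.0850156  -0.17321437 19.61831986] [-0.36834743  0.83607973  0.03400201] 0.047865721038750385
```

View pics/wrist6.png

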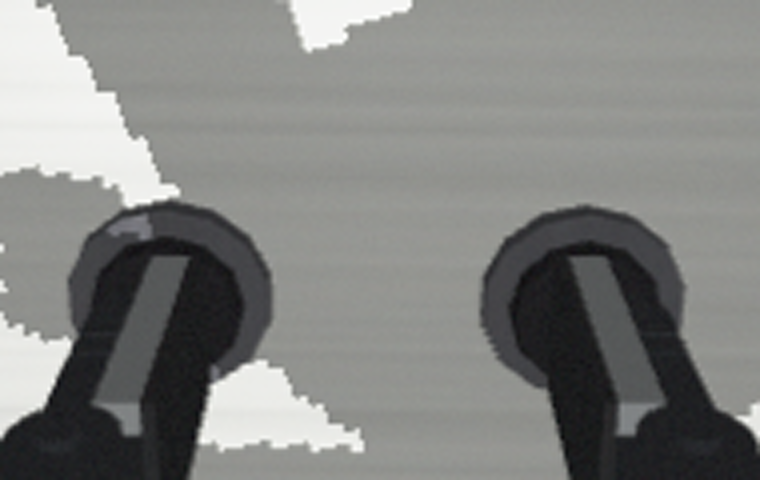

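Both tips are centred on their keys, and the force rises steeply with no further travel, so the keys are bottomed. Now I hold.

Request:
play_rows(
  series=[
    [[0, 0, 0], [0, 0, 0], -0.12],
    [[0, 0, 0], [0, 0, 0], -0.12],
    [[0, 0, 0], [0, 0, 0], -0.12],
    [[0, 0, 0], [0, 0, 0], -0.12],
    [[0, 0, 0], [0, 0, 0], -0.12],
    [[0, 0, 0], [0, 0, 0], -0.12],
    [[0, 0, 0], [0, 0, 0], -0.12],
    [[0, 0, 0], [0, 0, 0], -0.12],
  ],
)

```text
time: 7.95
tool_pos: [0.5726, 0.26, 0.0672]
eef_rot: [0.095, 0.7, -0.095, 0.701]
ft_force: [-5.1, -1.5, 20.1]
width: 0.0476
```

Request:
play_rows(
  series=[
    [[0, 0, 0], [0, 0, 0], -0.12],
    [[0, 0, 0], [0, 0, 0], -0.12],
    [[0, 0, 0], [0, 0, 0], -0.12],
    [[0, 0, 0], [0, 0, 0], -0.12],
    [[0, 0, 0], [0, 0, 0], -0.12],
    [[0, 0, 0], [0, 0, 0], -0.12],
    [[0, 0, 0], [0, 0, 0], -0.12],
    [[0, 0, 0], [0, 0, 0], -0.12],
  ],
)

```text
time: 8.75
tool_pos: [0.5726, 0.26, 0.0672]
eef_rot: [0.095, 0.7, -0.095, 0.701]
ft_force: [-4.3, -1.2, 20.6]
width: 0.0478
```

Request:
play_rows(
  series=[
    [[0, 0, 0], [0, 0, 0], -0.12],
    [[0, 0, 0], [0, 0, 0], -0.12],
    [[0, 0, 0], [0, 0, 0], -0.12],
    [[0, 0, 0], [0, 0, 0], -0.12],
    [[0, 0, 0], [0, 0, 0], -0.12],
    [[0, 0, 0], [0, 0, 0], -0.12],
    [[0, 0, 0], [0, 0, 0], -0.12],
    [[0, 0, 0], [0, 0, 0], -0.12],
  ],
)

```text
time: 9.55
tool_pos: [0.5726, 0.2601, 0.0672]
eef_rot: [0.095, 0.7, -0.095, 0.701]
ft_force: [-4.9, -0.9, 20.1]
width: 0.0477
```

Request:
play_rows(
  series=[
    [[0, 0, 0], [0, 0, 0], -0.12],
    [[0, 0, 0], [0, 0, 0], -0.12],
    [[0, 0, 0], [0, 0, 0], -0.12],
    [[0, 0, 0], [0, 0, 0], -0.12],
    [[0, 0, 0], [0, 0, 0], -0.12],
    [[0, 0, 0], [0, 0, 0], -0.12],
    [[0, 0, 0], [0, 0, 0], -0.12],
    [[0, 0, 0], [0, 0, 0], -0.12],
  ],
)

```text
time: 10.35
tool_pos: [0.5726, 0.26, 0.0672]
eef_rot: [0.095, 0.7, -0.095, 0.701]
ft_force: [-4.6, -1.6, 20.2]
width: 0.0478
```

Request:
play_rows(
  series=[
    [[0, 0, 0], [0, 0, 4], -0.12],
    [[0, 0, 0], [0, 0, 10], -0.12],
    [[0, 0, 0], [0, 0, 25], -0.12],
    [[0, 0, 0], [0, 0, 50], -0.12],
    [[0, 0, 0], [0, 0, 85], -0.12],
    [[0, 0, 0], [-20, 5, 115], -0.12],
    [[0, 0, 0], [-40, 10, 130], -0.12],
    [[0, 0, 0], [-40, 10, 130], -0.12],
  ],
)

```text
time: 11.15
tool_pos: [0.5309, 0.2705, 0.1964]
eef_rot: [0.095, 0.7, -0.094, 0.701]
ft_force: [0.6, 1.4, -0.2]
width: 0.0476
```

```bash
python3 - <<'E'
from h import *
import cv2
s=r.observe();print(s["tool_pos"],s["ft_force"],s["time"])
f=imaging.grab_frame("wrist");cv2.imwrite("pics/wrist7.png",f["image"][:,:,::-1])
f=imaging.grab_frame("side");cv2.imwrite("pics/side7.png",f["image"][:,:,::-1])
E
```

```text
[0.53092699 0.27053915 0.1964352 ] [ 0.64329046  1.436141   -0.23509234] 11.15
```

View pics/wrist7.png

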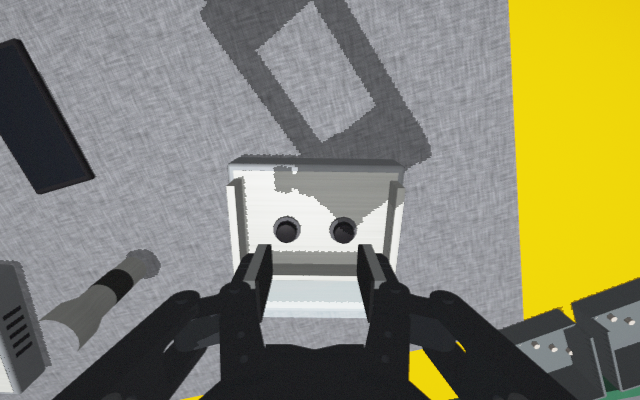

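View pics/side7.png

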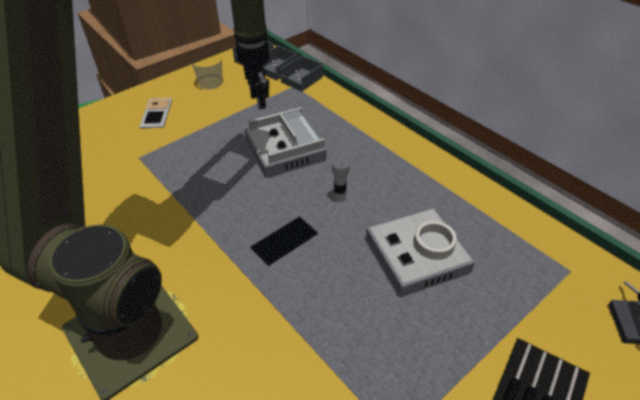

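The guard is fully back, and both keys at (287,230) and (343,230) in the wrist view stand clear. The torch at (340,178), the phone at (284,240) and the tape at (435,238) in the side view haven't moved. The robot touches nothing, so I'm handing in.

```bash
python3 -c "
from bench import r
print(r.close_job())"
```

```text
the job is handed in; nothing more can be done
None
```

I pushed the guard back to its stop, pressed both round keys together, held them for over 3 seconds, then lifted straight off and handed the job in at about 11 s. No verdict was reported.

- **Guard:** The contact force rose to about 8 N with no further travel, so it was on its stop. It was still back in the last pictures.
- **Keys:** I pressed with about 20 N in total. The force rose steeply without more travel, so I took both keys as fully down. I couldn't read the travel of each key directly, only the shared tool height and force.
- **Final check:** In the last pictures both keys appear up again, and the torch, phone, tape and power unit are where they started. The arm is clear of everything.
- **Disagreement:** The top and wrist cameras differed by about 3 mm sideways on where the keys are. I settled it with a close wrist view just before pressing, and both fingertips were centred on the keys while they were held.

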